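# Seat the taper plug and rock the cup

### The job

Draw the taper plug with the widest collar out of the sloping rack and seat it fully home in the matching cup while the cup still leans over as you find it. Then check that it rocks free: with the plug in it, tilt the cup past upright, right over to its stop on the other side, bring it back upright and let go, with the plug still fully home. Leave the other plugs in the rack and everything else on the bench undisturbed.

Things in the scene. Friction and masses are not known exactly. Their poses are not given: they have to be found in the camera images.
- taper_plug_grip (a point): Handle centre of the taper plug that fits the cup: steel, collar 56 mm across (the other two: 45 mm). From its top: handle 22 mm thick, 50 mm long; collar 6 mm; neck 36 mm thick, 8 mm long; cone from 36 to 16 mm in 38 mm. 0.2 to 0.45 kg. It lies 31 mm above the collar's underside; z runs along the axis out of the handle's end; nose at z = -77 mm. Loose, draws out of the rack along z by 60 mm.
- taper_plug_line (a point): Point on the taper plug's axis, 2 mm below the large end of its cone, 10 mm below the collar's underside, 41 mm below the handle's centre. With the plug fully home in the cup it lies at the centre of the cup's mouth, a 10 mm gap between collar and rim. z as for the handle.
- blunt_plug_grip (a point): Handle centre of the blunt plug, a steel plug with a short cone, collar 45 mm across and handle 22 mm in diameter, 36 mm long; does not belong in the cup and stays in the rack. This point is 24 mm above the collar's underside. z out of the handle's end.
- slim_plug_grip (a point): Handle centre of the slim plug, a steel plug with a pointed cone, collar 45 mm across and handle 17 mm in diameter, 50 mm long; does not belong in the cup and stays in the rack. This point is 31 mm above the collar's underside. z out of the handle's end.
- rack: Fixed rack, foot 110 (x) by 190 mm (y), with a sloping plate 64 x 190 x 8 mm with three 37.5 mm pockets 62 mm apart along y, a plug hanging by its collar in each, in any order. Origin centre of underside, z up, -x its front (about the robot's right). Plate's upper face 78 mm above the bench at the pockets (x = 0); it and the plugs' handles lean 32 degrees to the front. Rear uprights 95 mm high.
- stand: Fixed stand of the rocking cup: base 120 (x) by 118 (y) by 10 mm and two upright cheeks, outer faces 100 mm apart along y and 88 mm high, with the cup between them. Origin at the centre of its underside, z up, -x its front (about the robot's right).
- stand_pivot (a point): Centre of the cup's tilting axis, 66 mm above the bench, between the cheeks; the axis runs along this point's y.
- cup_mouth (a point): Centre of the mouth of the steel cup, 22 mm from the tilting axis. Its conical bore matches the taper plug: 35 mm in diameter at the mouth, 42 mm deep; rim 51 mm across. z points out of the mouth along the bore, y runs along the tilting axis.
- cup (a joint): Tilt of the cup, rad: 0 is upright (mouth level), positive leans the mouth towards the stand's front (-x of the stand), negative towards its back; stops at +0.80 and at -0.26 (the back stop). Starts at +0.42 to +0.62. Stiff with friction (0.2 N m), stays where it is left, also with the plug in it.
- stereo_head (a point): Near face of the head of the fixed stereo microscope behind the work, an obstacle for wrist and forearm: head and knobs reach from here 350 mm back, 120 mm to the left and 140 mm to the right, from 160 to 420 mm above the bench; the eyepieces on top (430 to 500 mm up) stand 40 mm nearer.
- tool_scope (a point): On the fixed measuring microscope at the left, an obstacle: its base and stage (125 mm high) begin 40 mm in front of this point and 60 mm to its right and run on back and left; a thimble at its left reaches 130 mm nearer than this point, 110 mm high; one at its right, 120 mm behind this point, reaches 180 mm to the right. The column behind is 470 mm high.
- orange_jar: Small glass jar with a ball-shaped cap, 51 mm across, 94 mm high, standing between the rack and the stand; loose, not to be disturbed. Origin at the centre of its underside.
- bushing: Plain round bushing, 26 mm across, 24 mm high, on the near part of the bench; loose, not to be disturbed. Origin at the centre of its underside.
- nut: Hexagon nut, 35 mm across, 16 mm high, on the near part of the bench; loose, not to be disturbed. Origin at the centre of its underside.
- gear: Small spur gear lying flat, 43 mm across, 12 mm high, on the near part of the bench; loose, not to be disturbed. Origin at the centre of its underside.
- grease_tin: Flat round tin, 60 mm across, 24 mm high, behind the work; loose, not to be disturbed. Origin at the centre of its underside.
- oil_bottle: Small oiler with a spout, 28 x 44 mm, 132 mm high, behind the work; loose, not to be disturbed. Origin at the centre of its underside.
- lens_jar: Glass jar with a screw cap, 46 mm across, 69 mm high, to the right of the work; loose, not to be disturbed. Origin at the centre of its underside.
Things that resemble listed ones, but are neither listed nor needed, are in the scene too. What is shaped like the part that bears taper_plug_grip but red is not meant.

How it is judged:
By the outcome, as a careful person would: the job done as asked, in the order asked, and still so for the second after the job is handed in, with the robot touching nothing.
It also fails if it takes over 53 s, if anything falls off the work surface, if the arm or the gripper's body presses on something with over 40 N, if the wrist force passes 120 N, or if a joint passes its speed limit or range.

### The arm

A 7-joint arm with a two-finger parallel gripper is mounted at the origin on a cart in front of the work surface, level with it; the furniture and walls round the work are solid. World frame = base frame: x ahead of the robot, y to its left, z up, the work surface at z = 0. Lengths are in m, angles in rad, forces in N, time in s.
With the tool pointing down it reaches from about 0.4 to 0.85 m from the base axis. Payload 4.4 kg.
Tool frame: the origin (TCP) lies at the very end of the fingers, on their centre line; the grasp point (between the pads) lies bot.grip_depth behind it (bot.grip_depth is the distance from the TCP to the grasp point, in m); z points along the fingers, y is the line along which they close (so a half turn about z gives the same grasp; the last joint's range is limited). The gripper opens to 94 mm and grips with 3 to 60 N. Pads are 16 mm wide; open, the fingers measure 119 mm over their backs; the gripper's body (75 mm by 177 mm) begins 78 mm behind the grasp point.
Start: joints at [-1.242, 0.628, 0.038, 1.517, -0.027, 0.996, -0.02], TCP at [0.25, 0.6, 0.205] pointing down, gripper open.
Joint ranges: [-3.06, 3.06], [-0.37, 2.12], [-1.25, 1.32], [0.18, 2.47], [-1.1, 4.24], [0.23, 1.98], [-2.94, 2.94]. Speed limits (rad/s): [2.57, 2.57, 3.14, 3.14, 3.14, 3.14, 3.14].

### API

Orientations are given as a unit quaternion [x, y, z, w].
In Python, from rig import bot gives the robot as it stands.
- The arm moves only by the tool servo_tool, never from a script. Its argument "plan" is a list of rows, each a list of 7 numbers: the finger opening in cm, from 0 to 9.4, then the shift along the tool's x, y, z in cm, then the turn, a rotation vector about the tool's x, y, z in degrees. In form: [[gripper, x, y, z, ax, ay, az], ...]. A call has 1 to 8 rows; each row shifts and turns the commanded pose from where the row before left it, along the tool's axes as they then stand; what a row does not reach is not made up. A row lasts 1/12 s, in which the tool goes at most 41.7 mm and 7.16 degrees, less where a joint would pass 70% of its speed; a pose out of reach is approached as far as the arm can. A call is refused whole if a number of a shift passes 4.17 or a number of a turn 7.16, either way. A call with a gripper value outside its range is refused whole. The fingers move at their own pace and stop on an object; the grip force is fixed at half the most. Time passes only in rows, so rows that do not move let the fingers close. It gives the time, the measured TCP pose, the force, the opening and the grip force at its end, in the units of the state.
- bot.sense(): the state, without advancing time (a new reading comes with each control period).
- bot.grab_frame(name): name is "scene" or "top" or "wrist"; returns the picture (400x640x3 uint8, blue, green, red); there is no depth.
- bot.camera_info(name): a dict with "intrinsics" (3x3 intrinsics, pixels), "world_from_camera" (4x4, takes a point from camera to world coordinates); the wrist camera has in their place "tool_from_camera" (4x4, takes a point from camera to tool coordinates, whose origin is the TCP and whose axes are the flange's). Camera axes: x right, y up, looking along -z (the intrinsics and any distortion apply to the point x, -y, -z); pixel columns grow to the right and rows downward; lengths in m; the calibration is good to about 2 mm. A picture is of the moment at which its call begins: read the wrist's pose just before it. camera_info takes no time and is no camera call.
- bot.hand_in(): hands the job in; it is judged then, once.
The state is a dict: "time_s": time; "joint_positions": joint angles; "joint_vel": joint speeds; "tau": joint torques, N m; "tcp_pos": TCP position; "tool_rot": TCP orientation; "wrist_force": force on the tool from outside, world axes, zero at the start; "moment": the same for the moment, N m; "grip_width": opening from 0.0 (shut) to 1.0 (fully open); "grasp_force": force on a finger pad.
Only numpy, scipy, OpenCV 4.12 (cv2) and the standard library are available. Lean on these libraries where they do the work, as an engineer would, in place of code of your own. Each camera call takes 0.05 s, during which the arm holds its last target. There are 200 camera calls.

## Working session

There is one attempt and no reset: what is moved stays moved. The work goes in short steps, Python scripts to look and compute and a tool call to move; the robot and the scene stay as the last step left them, time stands still between calls to the robot, and variables do not carry over. Pictures are saved under pics/ and viewed, at most 10 in all, crops included, and the job is handed in when it is done.

Besides the shell and the picture viewer there is one more tool, called after "Request:" as name(argument=value, ...) on one line, values as JSON. servo_tool: Moves the arm, as the interface text tells. Its arguments: {"type":"object","properties":{"plan":{"type":"array","items":{"type":"array","items":{"type":"number"}}}},"required":["plan"]}

```bash
ls; mkdir -p pics; python3 - <<'E'
from rig import bot
import cv2,json
for n in ("scene","top"):
    cv2.imwrite(f"pics/{n}0.png",bot.grab_frame(n)); print(n,bot.camera_info(n))
print(bot.camera_info("wrist")); print(bot.sense(),bot.grip_depth)
E
```

```text
pics
scene {'intrinsics': array([[415.19158208,   0.        , 323.08599728],
       [  0.        , 415.19158208, 195.59104438],
       [  0.        ,   0.        ,   1.        ]]), 'world_from_camera': array([[-0.87599   ,  0.32582913, -0.35563592, -0.02559497],
       [-0.48232548, -0.58882903,  0.64856958,  0.98654329],
       [ 0.00191411,  0.73967273,  0.67296403,  1.28179516],
       [ 0.        ,  0.        ,  0.        ,  1.        ]])}
top {'intrinsics': array([[438.93300993,   0.        , 317.70801352],
       [  0.        , 438.93300993, 203.40684292],
       [  0.        ,   0.        ,   1.        ]]), 'world_from_camera': array([[ 0.02876821,  0.98735933, -0.15586513,  0.3536223 ],
       [-0.99917071,  0.03289941,  0.02398988, -0.06598557],
       [ 0.02881451,  0.15504573,  0.98748699,  1.5442913 ],
       [ 0.        ,  0.        ,  0.        ,  1.        ]])}
{'intrinsics': array([[306.16242021,   0.        , 318.31717606],
       [  0.        , 306.16242021, 203.66070242],
       [  0.        ,   0.        ,   1.        ]]), 'tool_from_camera': array([[ 1.39454950e-
[... 379 characters left out ...]
62919553,  0.03845363,  1.51825742, -0.02697272,
        0.99633358, -0.01997706]), 'joint_vel': array([ 9.14972330e-04, -2.20190107e-04, -1.42133597e-03, -3.60749347e-04,
        4.28238351e-05, -3.51377635e-04,  1.29697441e-03]), 'tau': array([ 2.52853992e-03, -5.50792515e+01,  1.14727691e+00, -1.87116140e+01,
       -5.22271148e-02,  1.92068378e-02,  3.68038604e-05]), 'tcp_pos': array([0.24976555, 0.5994443 , 0.20468731]), 'tool_rot': array([ 1.96111536e-01,  9.80581238e-01, -8.25437747e-04, -1.43766160e-04]), 'wrist_force': array([-0.56347204,  0.01988409,  0.51180529]), 'moment': array([-0.03567655,  0.03191353,  0.0583445 ]), 'grasp_force': 0.0, 'grip_width': 0.9995302480467332} 0.0188
```

View pics/scene0.png

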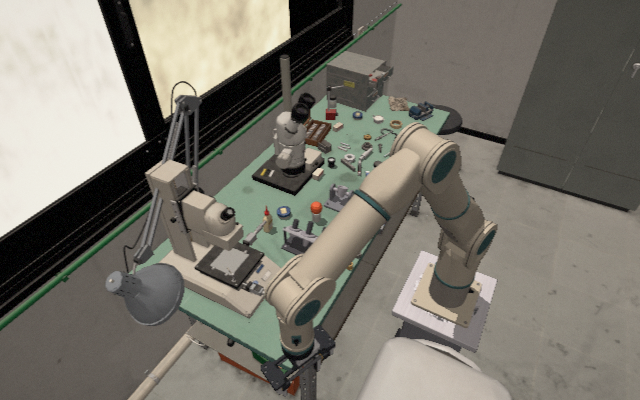

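View pics/top0.png

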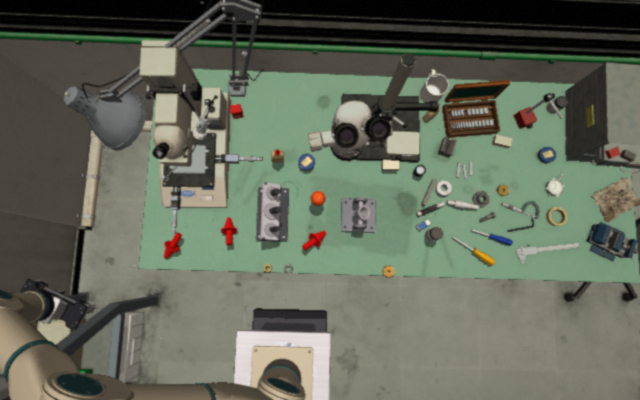

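```bash
python3 - <<'E'
import cv2,numpy as np
a=cv2.imread("pics/top0.png")[165:260,240:400]
cv2.imwrite("pics/c1.png",cv2.resize(a,None,fx=5,fy=5,interpolation=cv2.INTER_CUBIC))
b=cv2.imread("pics/scene0.png")[165:265,260:390]
cv2.imwrite("pics/c2.png",cv2.resize(b,None,fx=6,fy=6,interpolation=cv2.INTER_CUBIC))
E
```

```text
(no output)
```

View pics/c1.png

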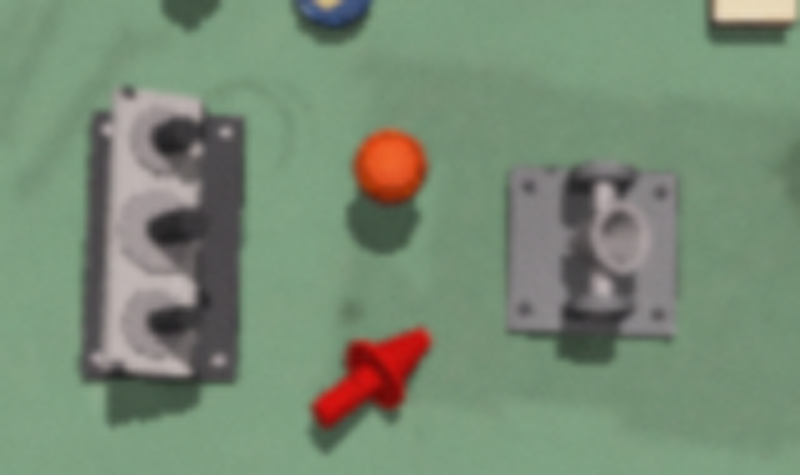

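```bash
cat > h.py <<'E'
import numpy as np,cv2
from rig import bot
from scipy.spatial.transform import Rotation as R
def tool():
    s=bot.sense();T=np.eye(4);T[:3,:3]=R.from_quat(s["tool_rot"]).as_matrix();T[:3,3]=s["tcp_pos"];return T,s
def cam(n,T=None):
    c=bot.camera_info(n);return c["intrinsics"],(T@c["tool_from_camera"] if n=="wrist" else c["world_from_camera"])
def ray(K,W,px):
    u,v=px;d=np.array([(u-K[0,2])/K[0,0],-(v-K[1,2])/K[1,1],-1]);d=W[:3,:3]@d
    return W[:3,3],d/np.linalg.norm(d)
def onz(K,W,px,z):
    o,d=ray(K,W,px);return o+d*(z-o[2])/d[2]
def proj(K,W,p):
    q=W[:3,:3].T@(np.array(p)-W[:3,3]);return np.array([K[0,2]+K[0,0]*q[0]/-q[2],K[1,2]-K[1,1]*q[1]/-q[2]])
def tri(rs):
    A=0;b=0
    for o,d in rs:
        M=np.eye(3)-np.outer(d,d);A=A+M;b=b+M@o
    return np.linalg.solve(A,b)
def delta(T,p,Rt):
    "tool-frame shift (cm) and rotvec (deg) to a target TCP"
    return T[:3,:3].T@(np.array(p)-T[:3,3])*100, R.from_matrix(T[:3,:3].T@Rt).as_rotvec(degrees=True)
E
python3 - <<'E'
from h import *
np.set_printoptions(precision=4,suppress=True)
K,W=cam("top")
f=lambda u,v:(240+u/5-.4,165+v/5-.4)
for n,z,ps in (("rack",.01,[(95,112),(243,118),(235,383),(83,380)]),("stand",.01,[(510,168),(678,173),(673,338),(508,330)]),
 ("jar",.07,[(390,166)]),("cupmouth",.086,[(622,238)]),("plug handle ends",.12,[(190,132),(192,222),(185,315)]),("red",.0,[(320,410),(425,335)])):
    P=np.array([onz(K,W,f(*p),z) for p in ps]);print(n,P,P.mean(0))
T,s=tool();print(T)
E
```

```text
rack [[0.6477 0.108  0.01  ]
 [0.647  0.0031 0.01  ]
 [0.4589 0.0013 0.01  ]
 [0.4577 0.1069 0.01  ]] [0.5528 0.0549 0.01  ]
stand [[ 0.6173 -0.1876  0.01  ]
 [ 0.6178 -0.3074  0.01  ]
 [ 0.5    -0.3049  0.01  ]
 [ 0.5019 -0.1885  0.01  ]] [ 0.5592 -0.2471  0.01  ]
jar [[ 0.6056 -0.1009  0.07  ]] [ 0.6056 -0.1009  0.07  ]
cupmouth [[ 0.5591 -0.258   0.086 ]] [ 0.5591 -0.258   0.086 ]
plug handle ends [[0.6154 0.0326 0.12  ]
 [0.5556 0.0287 0.12  ]
 [0.4944 0.0307 0.12  ]] [0.5551 0.0307 0.12  ]
red [[ 0.4425 -0.0585  0.    ]
 [ 0.4975 -0.1307  0.    ]] [ 0.47   -0.0946  0.    ]
[[-0.9231  0.3846 -0.0006  0.2498]
 [ 0.3846  0.9231 -0.0016  0.5994]
 [-0.     -0.0017 -1.      0.2047]
 [ 0.      0.      0.      1.    ]]
```

View pics/c2.png

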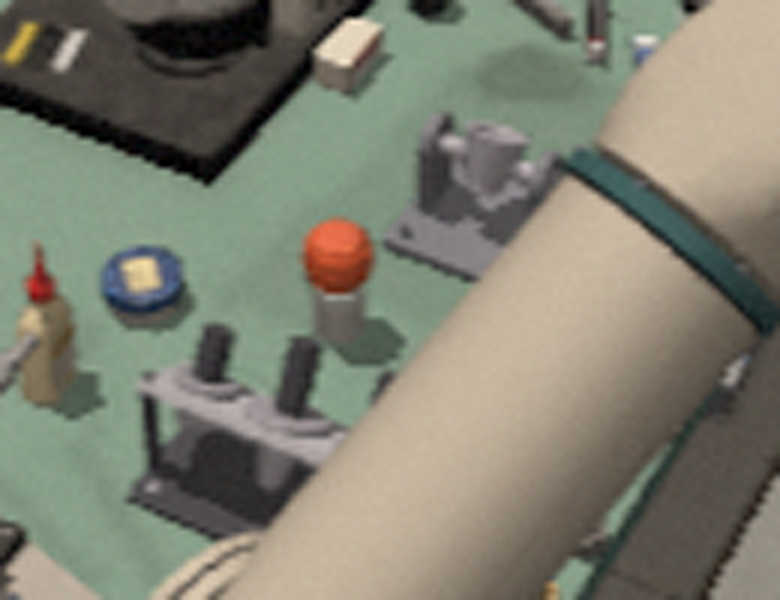

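```bash
cat >> h.py <<'E'
def lean(deg,yaw=0):
    "tool x toward robot, y to left, approaching against an axis leaning deg towards -y; yaw about world z"
    a=np.radians(deg);s,c=np.sin(a),np.cos(a)
    return R.from_euler("z",yaw,degrees=True).as_matrix()@np.array([[-1,0,0],[0,c,s],[0,s,-c]]).T
def plan(way,g,T=None):
    "way: (p,R,n rows); prints rounded rows"
    from scipy.spatial.transform import Slerp
    if T is None:T=tool()[0]
    p,Q=T[:3,3].copy(),T[:3,:3].copy();rows=[]
    for pt,Rt,n in way:
        p0,S=p.copy(),Slerp([0,1],R.from_matrix([Q,Rt]))
        for i in range(1,n+1):
            a=i/n;d=np.round(Q.T@(p0+(np.array(pt)-p0)*a-p)*100,2);w=np.round(R.from_matrix(Q.T@S(a).as_matrix()).as_rotvec(degrees=True),1)
            p=p+Q@d/100;Q=Q@R.from_rotvec(w,degrees=True).as_matrix();rows.append([g,*(d+0.),*(w+0.)])
    for i in range(0,len(rows),8):print("["+",".join("["+",".join(f"{v:g}" for v in r)+"]" for r in rows[i:i+8])+"]")
E
python3 - <<'E'
from h import *
plan([((.40,.25,.27),lean(0),10),((.553,-.02,.22),lean(32),14)],9.4)
E
```

```text
[[9.4,-2.73,-2.65,-0.65,0,0,-2.3],[9.4,-2.62,-2.76,-0.65,0,0,-2.2],[9.4,-2.52,-2.85,-0.65,0,0,-2.3],[9.4,-2.4,-2.95,-0.64,0,0,-2.2],[9.4,-2.28,-3.05,-0.65,0,0,-2.3],[9.4,-2.16,-3.13,-0.65,-0.1,0,-2.3],[9.4,-2.03,-3.22,-0.66,0,0,-2.2],[9.4,-1.91,-3.29,-0.65,0,0,-2.3]]
[[9.4,-1.77,-3.36,-0.65,0,0,-2.3],[9.4,-1.63,-3.44,-0.66,0,0,-2.2],[9.4,-1.09,-1.93,0.36,-2.3,0,0],[9.4,-1.1,-1.94,0.28,-2.3,0,0],[9.4,-1.09,-1.95,0.2,-2.3,0,0],[9.4,-1.1,-1.96,0.12,-2.2,0,0],[9.4,-1.09,-1.96,0.05,-2.3,0,0],[9.4,-1.09,-1.96,-0.03,-2.3,0,0]]
[[9.4,-1.1,-1.95,-0.11,-2.3,0,0],[9.4,-1.09,-1.95,-0.19,-2.3,0,0],[9.4,-1.1,-1.95,-0.27,-2.3,0,0],[9.4,-1.09,-1.93,-0.34,-2.3,0,0],[9.4,-1.09,-1.91,-0.43,-2.2,0,0],[9.4,-1.1,-1.9,-0.49,-2.3,0,0],[9.4,-1.09,-1.87,-0.57,-2.3,0,0],[9.4,-1.1,-1.86,-0.65,-2.3,0,0]]
```

Request:
servo_tool(plan=[[9.4,-2.7,-2.7,-0.65,0,0,-2.3],[9.4,-2.6,-2.8,-0.65,0,0,-2.2],[9.4,-2.5,-2.9,-0.65,0,0,-2.3],[9.4,-2.4,-3,-0.65,0,0,-2.2],[9.4,-2.3,-3,-0.65,0,0,-2.3],[9.4,-2.2,-3.1,-0.65,0,0,-2.3],[9.4,-2,-3.2,-0.65,0,0,-2.2],[9.4,-1.9,-3.3,-0.65,0,0,-2.3]])

```text
time_s: 0.77
tcp_pos: [0.3695, 0.3177, 0.2576]
tool_rot: [0.038, 0.999, -0.0, -0.0]
wrist_force: [0.2, -0.1, 0.2]
grip_width: 1.004
grasp_force: 0.0
```

Request:
servo_tool(plan=[[9.4,-1.8,-3.4,-0.65,0,0,-2.3],[9.4,-1.6,-3.4,-0.65,0,0,-2.2],[9.4,-1.1,-1.9,0.4,-2.3,0,0],[9.4,-1.1,-1.9,0.3,-2.3,0,0],[9.4,-1.1,-1.9,0.2,-2.3,0,0],[9.4,-1.1,-1.9,0.1,-2.2,0,0],[9.4,-1.1,-2,0,-2.3,0,0],[9.4,-1.1,-2,0,-2.3,0,0]])

```text
time_s: 1.43
tcp_pos: [0.4655, 0.134, 0.2488]
tool_rot: [0.0, 0.993, 0.12, 0.0]
wrist_force: [1.0, 0.1, -0.2]
grip_width: 1.001
grasp_force: 0.0
```

Request:
servo_tool(plan=[[9.4,-1.1,-2,-0.1,-2.3,0,0],[9.4,-1.1,-2,-0.2,-2.3,0,0],[9.4,-1.1,-2,-0.3,-2.3,0,0],[9.4,-1.1,-1.9,-0.4,-2.3,0,0],[9.4,-1.1,-1.9,-0.4,-2.2,0,0],[9.4,-1.1,-1.9,-0.5,-2.3,0,0],[9.4,-1.1,-1.9,-0.6,-2.3,0,0],[9.4,-1.1,-1.9,-0.6,-2.3,0,0]])

```text
time_s: 2.1
tcp_pos: [0.5535, -0.0224, 0.2199]
tool_rot: [0.0, 0.961, 0.277, 0.0]
wrist_force: [0.2, 0.6, -0.5]
grip_width: 1.001
grasp_force: 0.0
```

```bash
python3 - <<'E'
from h import *
np.set_printoptions(precision=4,suppress=True)
T,s=tool();np.save("T1.npy",T);im=bot.grab_frame("wrist");cv2.imwrite("pics/w1.png",im)
K,W=cam("wrist",T)
for p in ((.553,.0386,.1043),(.553,.0253,.1255),(.553,.055,.078)):print(proj(K,W,p))
c=proj(K,W,(.553,.04,.1)).astype(int);print(c)
x,y=max(c[0]-130,0),max(c[1]-95,0);print(x,y)
cv2.imwrite("pics/w1c.png",cv2.resize(im[y:y+190,x:x+260],None,fx=3,fy=3,interpolation=cv2.INTER_CUBIC));print(s["joint_positions"])
E
```

```text
[309.1245 194.9843]
[308.3789 201.7569]
[309.8324 187.8833]
[308 193]
178 98
[ 0.3998  0.6004 -0.1024  1.7166 -0.5432  1.08    2.2023]
```

View pics/w1c.png

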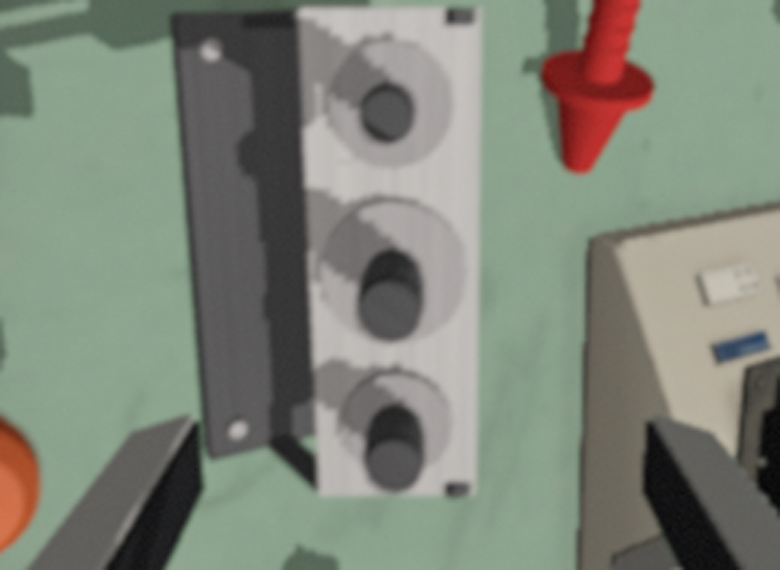

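```bash
python3 - <<'E'
from h import *
T=tool()[0]
plan([((.551,.0476,.0879),lean(32),8)],5)
E
```

```text
[[5,0.06,-0.03,1.88,0,0,-0.1],[5,0.07,-0.02,1.88,0,0.1,0],[5,0.06,-0.03,1.88,0,0,-0.1],[5,0.06,-0.03,1.87,-0.1,0,-0.1],[5,0.06,-0.02,1.88,0,0.1,0],[5,0.05,-0.03,1.88,0,0,-0.1],[5,0.06,-0.03,1.88,0,0,0],[5,0.05,-0.03,1.88,0,0.1,-0.1]]
```

Request:
servo_tool(plan=[[5,0.1,0,2,0,0,0],[5,0.1,-0.1,2,0,0,0],[5,0.1,0,2,0,0,0],[5,0,-0.1,2,0,0,0],[5,0.1,0,2,0,0,0],[5,0.05,0,2,0,0,0],[5,0,0,1.5,0,0,0],[5,0,0,1.5,0,0,0]])

```text
time_s: 2.82
tcp_pos: [0.548, 0.0573, 0.0908]
tool_rot: [0.0, 0.961, 0.276, -0.001]
wrist_force: [0.5, -0.2, 0.6]
grip_width: 0.536
grasp_force: 0.0
```

Request:
servo_tool(plan=[[2,0,0,0,0,0,0],[1,0,0,0,0,0,0],[1,0,0,0,0,0,0],[1,0,0,0,0,0,0],[1,0,0,0,0,0,0],[1,0,0,0,0,0,0]])

```text
time_s: 3.32
tcp_pos: [0.549, 0.0504, 0.09]
tool_rot: [0.002, 0.963, 0.271, 0.001]
wrist_force: [-1.5, -7.7, -8.2]
grip_width: 0.231
grasp_force: 29.7
```

```bash
python3 - <<'E'
from h import *
T,s=tool();print(T,s["wrist_force"],s["moment"],s["grip_width"]*94)
E
```

```text
[[-0.999988    0.00340322  0.00352326  0.5490102 ]
 [ 0.00474202  0.85288836  0.5220718   0.05038647]
 [-0.00122823  0.52208224 -0.85289426  0.09000091]
 [ 0.          0.          0.          1.        ]] [-1.50031815 -7.68558259 -8.18476319] [-3.27951566  0.34366448  0.13923606] 21.677589633944894
```

Request:
servo_tool(plan=[[1,0,-0.3,0,0,0,0],[1,0,-0.3,0,0,0,0],[1,0,0,0,0,0,0],[1,0,0,0,0,0,0]])

```text
time_s: 3.65
tcp_pos: [0.549, 0.0501, 0.0888]
tool_rot: [0.001, 0.962, 0.275, 0.001]
wrist_force: [-1.6, -5.5, -2.2]
grip_width: 0.231
grasp_force: 29.9
```

```bash
python3 - <<'E'
from h import *
T,s=tool();print(T,s["wrist_force"],s["moment"],s["grip_width"]*94,T[:3,:3].T@s["wrist_force"]);print(np.load("T1.npy")[:3,3])
E
```

```text
[[-9.99998414e-01  9.15525148e-04  1.52777954e-03  5.48992621e-01]
 [ 1.58454165e-03  8.49003809e-01  5.28384350e-01  5.00713601e-02]
 [-8.13341488e-04  5.28385933e-01 -8.49003913e-01  8.87671487e-02]
 [ 0.00000000e+00  0.00000000e+00  0.00000000e+00  1.00000000e+00]] [-1.60093692 -5.51778483 -2.17650532] [-1.68426402  0.2315162   0.14764042] 21.714299811474636 [ 1.59396146 -5.83612083 -1.0700955 ]
[ 0.55346854 -0.02240172  0.21991749]
```

Request:
servo_tool(plan=[[1,0,-0.3,0,0,0,0],[1,0,-0.2,0,0,0,0],[1,0,0,-0.5,0,0,0],[1,0,0,-1,0,0,0],[1,0,0,-1,0,0,0],[1,0,0,-1,0,0,0],[1,0,0,0,0,0,0],[1,0,0,0,0,0,0]])

```text
time_s: 4.32
tcp_pos: [0.5492, 0.028, 0.1165]
tool_rot: [0.0, 0.961, 0.275, 0.001]
wrist_force: [-0.5, 0.0, -3.2]
grip_width: 0.227
grasp_force: 29.9
```

```bash
python3 - <<'E'
from h import *
T,s=tool();print(T,s["wrist_force"],s["moment"],s["grip_width"]*94,T[:3,:3].T@s["wrist_force"])
E
```

```text
[[-9.99997913e-01  2.13942979e-04  2.03163583e-03  5.49224207e-01]
 [ 1.25656676e-03  8.48531456e-01  5.29143449e-01  2.80019847e-02]
 [-1.61070038e-03  5.29144898e-01 -8.48529954e-01  1.16485573e-01]
 [ 0.00000000e+00  0.00000000e+00  0.00000000e+00  1.00000000e+00]] [-0.49546498  0.01217603 -3.20239705] [-0.80708452  0.06038388  0.02570046] 21.33481827312469 [ 0.50063735 -1.68430631  2.72276609]
```

```bash
python3 - <<'E'
from h import *
plan([((.549,-.002,.165),lean(32),3),((.549,-.04,.22),lean(32),3),((.555,-.20,.215),lean(32),6)],1)
E
```

```text
[[1,0,0.01,-1.9,0,0,0],[1,0.01,0,-1.9,0,0.1,0],[1,0,0.01,-1.9,-0.1,0,0],[1,0,-0.1,-2.23,0,0,0],[1,0,-0.1,-2.22,0,0,0],[1,0,-0.1,-2.23,0,0,0],[1,-0.1,-2.3,-1.34,0,0,0],[1,-0.1,-2.31,-1.35,0,0,0]]
[[1,-0.1,-2.3,-1.34,0,0,0],[1,-0.1,-2.31,-1.35,0,0,0],[1,-0.1,-2.3,-1.34,0,0,0],[1,-0.1,-2.31,-1.35,0,0,0]]
```

Request:
servo_tool(plan=[[1,0,0,-1.9,0,0,0],[1,0,0,-1.9,0,0,0],[1,0,0,-1.9,0,0,0],[1,0,-0.1,-2.2,0,0,0],[1,0,-0.1,-2.2,0,0,0],[1,0,-0.1,-2.2,0,0,0],[1,-0.1,-2.3,-1.4,0,0,0],[1,-0.1,-2.3,-1.4,0,0,0]])

```text
time_s: 4.98
tcp_pos: [0.5508, -0.0923, 0.2191]
tool_rot: [-0.002, 0.961, 0.276, 0.0]
wrist_force: [-0.3, -0.7, -3.4]
grip_width: 0.232
grasp_force: 29.9
```

Request:
servo_tool(plan=[[1,-0.1,-2.3,-1.4,0,0,0],[1,-0.1,-2.3,-1.4,0,0,0],[1,-0.1,-2.3,-1.3,0,0,0],[1,-0.1,-2.3,-1.3,0,0,0],[1,0,0,0,0,0,0],[1,0,0,0,0,0,0],[1,0,0,0,0,0,0]])

```text
time_s: 5.57
tcp_pos: [0.5543, -0.1982, 0.2146]
tool_rot: [-0.0, 0.961, 0.277, -0.0]
wrist_force: [0.9, -0.6, -2.5]
grip_width: 0.232
grasp_force: 29.9
```

```bash
python3 - <<'E'
from h import *
np.set_printoptions(precision=4,suppress=True)
T,s=tool();np.save("V1.npy",T);cv2.imwrite("pics/v1.png",bot.grab_frame("wrist"))
print(T,s["wrist_force"],tool()[0][:3,3]);K,W=cam("wrist",T)
for p in ((.559,-.258,.085),(.559,-.247,.066)):print(proj(K,W,p))
plan([((.559,-.40,.21),lean(32),8)],1)
E
```

```text
[[-1.      0.0002 -0.0009  0.5543]
 [-0.0003  0.847   0.5316 -0.1982]
 [ 0.0009  0.5316 -0.847   0.2146]
 [ 0.      0.      0.      1.    ]] [ 0.8609 -0.5723 -2.5192] [ 0.5545 -0.1976  0.2148]
[183.6628 216.1033]
[192.5259 208.6063]
[[1,-0.05,-2.17,-1.29,0,0,0],[1,-0.06,-2.18,-1.3,0,0,0],[1,-0.05,-2.17,-1.29,0,0,0],[1,-0.05,-2.18,-1.29,0.1,0,0],[1,-0.05,-2.18,-1.29,0,0,0],[1,-0.06,-2.17,-1.29,0,-0.1,0],[1,-0.05,-2.18,-1.29,0,0,0],[1,-0.06,-2.18,-1.29,0,0,0.1]]
```

Request:
servo_tool(plan=[[1,0,-2.2,-1.3,0,0,0],[1,-0.1,-2.2,-1.3,0,0,0],[1,0,-2.2,-1.3,0,0,0],[1,-0.1,-2.2,-1.3,0,0,0],[1,0,-2.2,-1.3,0,0,0],[1,-0.1,-2.2,-1.3,0,0,0],[1,0,-2.1,-1.3,0,0,0],[1,-0.1,-2.1,-1.3,0,0,0]])

```text
time_s: 6.28
tcp_pos: [0.5589, -0.4014, 0.2112]
tool_rot: [-0.001, 0.961, 0.276, -0.0]
wrist_force: [1.7, 0.1, -2.6]
grip_width: 0.227
grasp_force: 29.9
```

Request:
servo_tool(plan=[[1,0,0,0,0,0,0],[1,0,0,0,0,0,0],[1,0,0,0,0,0,0]])

```text
time_s: 6.53
tcp_pos: [0.5592, -0.4, 0.211]
tool_rot: [-0.001, 0.961, 0.277, -0.0]
wrist_force: [0.1, 0.1, -2.1]
grip_width: 0.229
grasp_force: 29.9
```

```bash
python3 - <<'E'
from h import *
np.set_printoptions(precision=4,suppress=True)
T,s=tool();np.save("V2.npy",T);cv2.imwrite("pics/v2.png",bot.grab_frame("wrist"))
print(T,s["joint_positions"]);out=[]
for n in (1,2):
    T=np.load(f"V{n}.npy");K,W=cam("wrist",T);im=cv2.imread(f"pics/v{n}.png")
    c=proj(K,W,(.559,-.256,.08)).astype(int);x,y=c[0]-65,c[1]-60;print("crop",n,x,y)
    out.append(cv2.resize(im[y:y+130,x:x+130],(400,400),interpolation=cv2.INTER_CUBIC))
    out[-1]=cv2.resize(im[y:y+130,x:x+130],(390,390),interpolation=cv2.INTER_CUBIC)
cv2.imwrite("pics/vc.png",np.hstack(out))
E
```

```text
[[-1.     -0.0015 -0.0005  0.5592]
 [-0.0015  0.8468  0.532  -0.4   ]
 [-0.0004  0.532  -0.8468  0.211 ]
 [ 0.      0.      0.      1.    ]] [ 0.7869  0.9632 -0.0021  0.944  -0.3847  1.6467  2.4095]
crop 1 120 154
crop 2 296 123
```

View pics/vc.png

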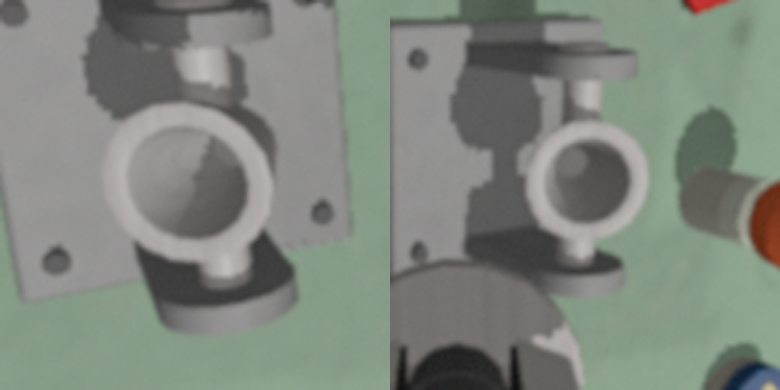

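```bash
python3 - <<'E'
from h import *
from scipy.optimize import least_squares
np.set_printoptions(precision=4,suppress=True)
V=[cam("wrist",np.load(f"V{n}.npy")) for n in (1,2)]
E=[[(120,154,0),(104,273,102,264),(126,247,123,235)],[(296,123,390),(526,648,121,242),(544,631,136,228)]]
px=[]
for (x,y,o),*es in E:
    for e in es: px.append([x+(e[0]-o)/3-.33,x+(e[1]-o)/3-.33,y+e[2]/3-.33,y+e[3]/3-.33])
px=np.array(px);fl=np.array([296+182/3-.33,123+160/3-.33])
th=np.linspace(0,2*np.pi,181)
def model(q):
    m=q[:3];a=q[3];ax=np.array([0,-np.sin(a),np.cos(a)]);e=np.array([0,np.cos(a),np.sin(a)]);o=[]
    for K,W in V:
        for r in (.0255,.0175):
            P=np.array([proj(K,W,m+r*(np.cos(t)*e+np.sin(t)*np.array([1,0,0]))) for t in th]);o.append([P[:,0].min(),P[:,0].max(),P[:,1].min(),P[:,1].max()])
    return np.array(o),proj(*V[1],m-.042*ax)
def res(q,w):
    o,f=model(q);return np.r_[(o-px).ravel(),w*(f-fl)]
for w in (0,1,3):
    s=least_squares(res,[.559,-.258,.085,.5],args=(w,),x_scale=[.01,.01,.01,.1]);o,f=model(s.x);print(w,s.x,np.degrees(s.x[3]),"pivot",s.x[:3]-.022*np.array([0,-np.sin(s.x[3]),np.cos(s.x[3])]),"\n",(o-px),f-fl)
c=(px[:,[0,2]]+px[:,[1,3]])/2;print(tri([ray(*V[0],c[0]),ray(*V[1],c[2])]),tri([ray(*V[0],c[1]),ray(*V[1],c[3])]))
E
```

```text
0 [ 0.558  -0.2588  0.0835  0.5852] 33.527289753264014 pivot [ 0.558  -0.2466  0.0652] 
 [[-0.735   0.224  -0.8738 -0.425 ]
 [ 0.9388 -0.0821  1.0627  1.0818]
 [-0.8542  0.8123 -0.7489  0.1245]
 [-0.2401 -0.1912  0.9339 -1.4595]] [1.4886 0.2492]
1 [ 0.5581 -0.2587  0.0832  0.5531] 31.688830882746455 pivot [ 0.5581 -0.2471  0.0645] 
 [[-1.0972  0.59   -0.8828 -0.4941]
 [ 0.7348  0.2134  1.0434  1.0214]
 [-0.8846  0.5762 -0.7346  0.1043]
 [-0.2792 -0.3713  0.9424 -1.4747]] [0.4061 0.2475]
3 [ 0.558  -0.2587  0.0832  0.5419] 31.051232031473504 pivot [ 0.558  -0.2473  0.0644] 
 [[-1.2508  0.6972 -1.016  -0.6212]
 [ 0.6377  0.295   0.9111  0.8933]
 [-0.863   0.5284 -0.8315  0.0107]
 [-0.2603 -0.4001  0.8461 -1.5687]] [0.0605 0.1619]
[ 0.558  -0.2586  0.0834] [ 0.5573 -0.259   0.084 ]
```

```bash
python3 - <<'E'
from h import *
K,W=cam("wrist",np.eye(4));im=cv2.imread("pics/v2.png")
x,y=205,190;F=4
c=cv2.resize(im[y:y+150,x:x+200],None,fx=F,fy=F,interpolation=cv2.INTER_CUBIC)
def circ(z,r,col,dx=0):
    P=np.array([proj(K,W,(dx+r*np.cos(t),r*np.sin(t),z)) for t in np.linspace(0,6.283,60)])
    cv2.polylines(c,[np.round(((P-[x,y]+.5)*F-.5)).astype(np.int32)],True,col,1)
circ(.0062,.028,(0,255,0));circ(.0582,.008,(0,0,255));circ(-.0438,.011,(255,255,0));circ(.0122,.028,(255,0,255))
cv2.imwrite("pics/held.png",c)
E
```

```text
(no output)
```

View pics/held.png

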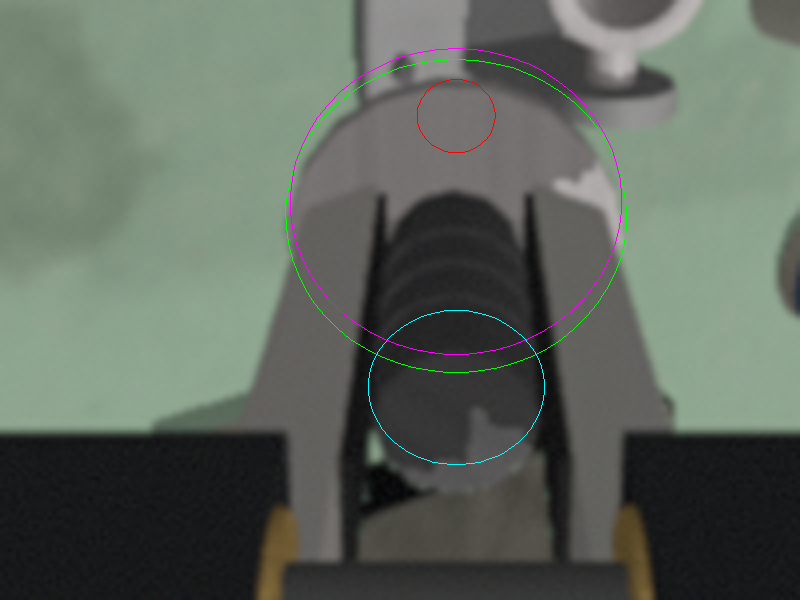

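```bash
python3 - <<'E'
from h import *
L=lean(31.7);a=-L[:,2];s=np.array([.5544,-.2703,.1036]);print(s+.06*a)
plan([(s+.07*a,L,7)],1);plan([(s+.02*a,L,5)],1,np.vstack([np.c_[L,s+.07*a],[0,0,0,1]]))
E
```

```text
[ 0.5544     -0.3018283   0.15464867]
[[1,0.07,0.75,1.29,0.1,0,0],[1,0.07,0.76,1.28,0,0,0],[1,0.06,0.76,1.29,0.1,0,0.1],[1,0.07,0.76,1.28,0,0,0],[1,0.07,0.76,1.28,0.1,0,0],[1,0.07,0.76,1.28,0.1,0,0],[1,0.07,0.76,1.28,0,0,0]]
[[1,0,0,1,0,0,0],[1,0,0,1,0,0,0],[1,0,0,1,0,0,0],[1,0,0,1,0,0,0],[1,0,0,1,0,0,0]]
```

Request:
servo_tool(plan=[[1,0.1,0.8,1.3,0.1,0,0],[1,0.1,0.8,1.3,0,0,0],[1,0,0.8,1.3,0.1,0,0],[1,0.1,0.8,1.3,0,0,0],[1,0.1,0.7,1.3,0.1,0,0],[1,0.1,0.7,1.3,0.1,0,0],[1,0,0.7,1.2,0,0,0],[1,0,0,0,0,0,0]])

```text
time_s: 7.25
tcp_pos: [0.5539, -0.3037, 0.1628]
tool_rot: [-0.002, 0.962, 0.275, -0.001]
wrist_force: [0.1, 0.6, -3.4]
grip_width: 0.231
grasp_force: 29.9
```

Request:
servo_tool(plan=[[1,0,0,0,0,0,0],[1,0,0,0,0,0,0]])

```text
time_s: 7.42
tcp_pos: [0.5539, -0.31, 0.1632]
tool_rot: [-0.0, 0.962, 0.272, 0.0]
wrist_force: [-0.7, -0.7, -1.6]
grip_width: 0.228
grasp_force: 29.9
```

```bash
python3 - <<'E'
from h import *
L=lean(31.7);a=-L[:,2];s=np.array([.5544,-.2703,.1036]);T,S=tool();print(T,S["wrist_force"])
print(delta(T,s+.02*a,L))
E
```

```text
[[-9.99999539e-01 -5.98552269e-04  7.50174692e-04  5.53925762e-01]
 [-1.18028678e-04  8.52444857e-01  5.22817130e-01 -3.09951840e-01]
 [-9.52415938e-04  5.22816801e-01 -8.52444535e-01  1.63156567e-01]
 [ 0.00000000e+00  0.00000000e+00  0.00000000e+00  1.00000000e+00]] [-0.72283433 -0.66121959 -1.56960327]
(array([-0.04371612,  0.26012037,  5.149979  ]), array([-0.17859355,  0.04292837,  0.03436148]))
```

Request:
servo_tool(plan=[[1,0,0.1,1,0,0,0],[1,0,0.1,1,0,0,0],[1,0,0,1,0,0,0],[1,0,0,1,0,0,0],[1,0,0,0.8,0,0,0],[1,0,0,0.4,0,0,0],[1,0,0,0,0,0,0],[1,0,0,0,0,0,0]])

```text
time_s: 8.08
tcp_pos: [0.5535, -0.2807, 0.119]
tool_rot: [0.0, 0.962, 0.272, -0.0]
wrist_force: [-0.3, 0.0, -2.9]
grip_width: 0.228
grasp_force: 29.9
```

```bash
python3 - <<'E'
from h import *
L=lean(31.7);a=-L[:,2];s=np.array([.5544,-.2703,.1036]);T,S=tool();print(T[:3,3],S["wrist_force"],S["moment"],T[:3,:3].T@S["wrist_force"])
print(delta(T,s,L))
E
```

```text
[ 0.55354818 -0.28066332  0.11896018] [-0.31697632  0.01081147 -2.85200517] [-7.68836910e-01  3.34192868e-04 -4.54130119e-02] [ 0.31644669 -1.4854673   2.43470178]
(array([-0.08509519,  0.07775017,  1.85129797]), array([-0.09677886,  0.00171975, -0.02321443]))
```

Free so far, no contact. Feed on in small steps.

Request:
servo_tool(plan=[[1,-0.1,0.1,0.5,0,0,0],[1,0,0,0.4,0,0,0],[1,0,0,0.4,0,0,0],[1,0,0,0.3,0,0,0],[1,0,0,0,0,0,0],[1,0,0,0,0,0,0]])

```text
time_s: 8.58
tcp_pos: [0.5544, -0.2715, 0.1058]
tool_rot: [0.0, 0.962, 0.272, -0.0]
wrist_force: [-0.8, -0.7, -3.6]
grip_width: 0.231
grasp_force: 29.9
```

```bash
cat > r.py <<'E'
from h import *
np.set_printoptions(precision=3,suppress=True)
T,S=tool();print(T[:3,3],"tool F",T[:3,:3].T@S["wrist_force"],"M",S["moment"],"lean",R.from_matrix(T[:3,:3].T@lean(0)).as_rotvec(degrees=True),S["grip_width"]*94,S["time_s"])
piv=np.array([.558,-.247,.066]);v=T[:3,3]-piv;print("tcp-pivot",v,"radius",np.hypot(v[1],v[2]),"ang",np.degrees(np.arctan2(-v[1],v[2])),"j",S["joint_positions"])
E
python3 r.py
```

```text
[ 0.554 -0.272  0.106] tool F [ 0.75  -2.517  2.733] M [-0.919  0.013  0.01 ] lean [31.594 -0.007 -0.03 ] 21.75325608127577 8.5833
tcp-pivot [-0.004 -0.025  0.04 ] radius 0.04678530303445295 ang 31.612143758597558 j [ 0.68   0.907 -0.034  1.392 -0.428  1.23   2.45 ]
```

Request:
servo_tool(plan=[[1,0,0,0.2,0,0,0],[1,0,0,0.2,0,0,0],[1,0,0,0.2,0,0,0],[1,0,0,0,0,0,0],[1,0,0,0,0,0,0]])

```text
time_s: 9.0
tcp_pos: [0.5545, -0.2704, 0.1029]
tool_rot: [0.001, 0.963, 0.271, 0.001]
wrist_force: [-3.7, -4.6, 8.1]
grip_width: 0.227
grasp_force: 30.0
```

```bash
python3 r.py
```

```text
[ 0.554 -0.27   0.103] tool F [ 3.672  0.286 -9.289] M [-0.487  0.49   0.308] lean [31.46   0.104 -0.069] 21.37412404911446 9.0
tcp-pivot [-0.004 -0.023  0.037] radius 0.043680533224789826 ang 32.42727110364508 j [ 0.679  0.908 -0.034  1.399 -0.43   1.219  2.452]
```

Request:
servo_tool(plan=[[1,0.2,0,0.2,0,0,0],[1,0,0,0.3,0,0,0],[1,0,0,0.3,0,0,0],[1,0,0,0,0,0,0],[1,0,0,0,0,0,0]])

```text
time_s: 9.42
tcp_pos: [0.5541, -0.2704, 0.1014]
tool_rot: [0.001, 0.963, 0.269, 0.004]
wrist_force: [-6.4, -13.8, 33.1]
grip_width: 0.23
grasp_force: 30.0
```

```bash
python3 r.py; python3 - <<'E'
from h import *
T=tool()[0];np.save("V3.npy",T);im=bot.grab_frame("wrist");cv2.imwrite("pics/v3.png",im)
cv2.imwrite("pics/v3c.png",cv2.resize(im[150:310,205:430],None,fx=3.5,fy=3.5,interpolation=cv2.INTER_CUBIC))
E
```

```text
[ 0.554 -0.27   0.101] tool F [  6.042   5.34  -35.47 ] M [1.066 1.058 0.638] lean [31.202  0.497 -0.145] 21.594024574411165 9.4167
tcp-pivot [-0.004 -0.023  0.035] radius 0.04237695800755249 ang 33.463848599278386 j [ 0.68   0.904 -0.034  1.411 -0.434  1.205  2.458]
```

View pics/v3c.png

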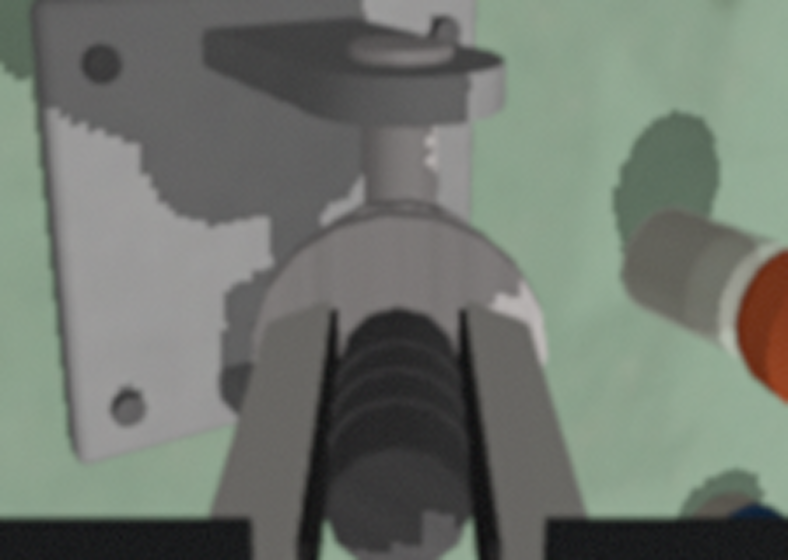

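```bash
python3 - <<'E'
from h import *
K,W=cam("wrist",np.eye(4))
top=lambda z,r,dx:min(proj(K,W,(dx+r*np.cos(t),r*np.sin(t),z))[1] for t in np.linspace(0,6.28,90))
for dx in (-.0036,-.0043,-.005):
    print(dx,"collar",top(.0062,.028,dx),top(.0122,.028,dx),"rim",[ (g,round(top(.0122+g/1000,.0255,dx),1)) for g in (8,10,12,14,18)])
E
```

```text
-0.0036 collar 209.77742731176426 206.9539357955938 rim [(8, np.float64(207.0)), (10, np.float64(206.1)), (12, np.float64(205.2)), (14, np.float64(204.4)), (18, np.float64(202.8))]
-0.0043 collar 210.82647112649707 207.97571889427317 rim [(8, np.float64(207.9)), (10, np.float64(207.1)), (12, np.float64(206.2)), (14, np.float64(205.3)), (18, np.float64(203.7))]
-0.005 collar 211.87333995383406 208.99544426228115 rim [(8, np.float64(208.9)), (10, np.float64(208.0)), (12, np.float64(207.2)), (14, np.float64(206.3)), (18, np.float64(204.6))]
```

Request:
servo_tool(plan=[[1,0,0,-0.4,0,0,0],[1,0.1,0,-0.2,0,0,0],[1,0,0,0,0,0,0],[1,0,0,0,0,0,0]])

```text
time_s: 9.8
tcp_pos: [0.5538, -0.2704, 0.1016]
tool_rot: [0.001, 0.963, 0.27, 0.003]
wrist_force: [0.8, -7.7, 11.5]
grip_width: 0.23
grasp_force: 30.0
```

```bash
python3 r.py
```

```text
[ 0.554 -0.27   0.102] tool F [ -0.914  -0.559 -13.84 ] M [-0.662 -0.364 -0.252] lean [31.326  0.388 -0.106] 21.60846102101445 9.8
tcp-pivot [-0.004 -0.023  0.036] radius 0.04256628581066193 ang 33.31416659183333 j [ 0.681  0.906 -0.035  1.408 -0.432  1.209  2.457]
```

Request:
servo_tool(plan=[[1,0,0.2,0,3,0,0],[1,0,0.2,0,3,0,0],[1,0,0.2,0,3,0,0],[1,0,0.2,0,3,0,0],[1,0,0,0,0,0,0],[1,0,0,0,0,0,0]])

```text
time_s: 10.3
tcp_pos: [0.5537, -0.2622, 0.1054]
tool_rot: [-0.0, 0.986, 0.167, 0.003]
wrist_force: [0.7, -5.0, 10.8]
grip_width: 0.224
grasp_force: 30.0
```

```bash
python3 r.py
```

```text
[ 0.554 -0.262  0.105] tool F [ -0.787  -1.19  -11.828] M [-0.804 -0.152 -0.132] lean [19.278  0.314  0.014] 21.026771055943197 10.3
tcp-pivot [-0.004 -0.015  0.039] radius 0.04226640676540579 ang 21.062646293271026 j [ 0.55   0.797  0.034  1.549 -0.366  1.012  2.376]
```

Request:
servo_tool(plan=[[1,0,0.2,0,3,0,0],[1,0,0.22,0.02,3,0,0],[1,0,0.22,0.02,3,0,0],[1,0,0.22,0.02,3,0,0],[1,0,0.22,0.02,3,0,0],[1,0,0.22,0.02,3,0,0],[1,0,0,0,0,0,0],[1,0,0,0,0,0,0]])

```text
time_s: 10.97
tcp_pos: [0.5536, -0.2492, 0.1077]
tool_rot: [-0.0, 1.0, 0.011, 0.003]
wrist_force: [-1.3, -3.4, 15.8]
grip_width: 0.231
grasp_force: 30.0
```

```bash
python3 r.py
```

```text
[ 0.554 -0.249  0.108] tool F [  1.262  -3.053 -15.922] M [-0.995  0.221 -0.082] lean [1.302 0.306 0.038] 21.72984326567376 10.9667
tcp-pivot [-0.004 -0.002  0.042] radius 0.041743682736285564 ang 3.057245934980304 j [ 0.27   0.696  0.197  1.732 -0.221  0.74   2.158]
```

Request:
servo_tool(plan=[[1,0,0.22,0.01,3,0,0],[1,0,0.22,0,3,0,0],[1,0,0.22,0.01,3,0,0],[1,0,0.22,0,3,0,0],[1,0,0.15,0,2,0,0],[1,0,0,0,0,0,0],[1,0,0,0,0,0,0]])

```text
time_s: 11.55
tcp_pos: [0.5536, -0.2389, 0.1065]
tool_rot: [-0.0, 0.994, -0.11, 0.002]
wrist_force: [-0.5, -2.2, 15.5]
grip_width: 0.231
grasp_force: 30.0
```

```bash
python3 r.py
```

```text
[ 0.554 -0.239  0.107] tool F [  0.397  -5.492 -14.628] M [-1.687  0.173 -0.031] lean [-12.663   0.275   0.038] 21.667606527962484 11.55
tcp-pivot [-0.004  0.008  0.041] radius 0.04131880564015636 ang -11.251030736274577 j [-0.027  0.697  0.404  1.843 -0.081  0.577  1.919]
```

Request:
servo_tool(plan=[[1,0,0.11,0,1.5,0,0],[1,0,0.11,0,1.5,0,0],[1,0,0.11,0,1.5,0,0],[1,0,0,0,0,0,0],[1,0,0,0,0,0,0]])

```text
time_s: 11.97
tcp_pos: [0.5536, -0.2371, 0.1061]
tool_rot: [0.001, 0.989, -0.149, 0.003]
wrist_force: [-0.2, -6.6, 16.2]
grip_width: 0.231
grasp_force: 30.1
```

```bash
python3 r.py
```

```text
[ 0.554 -0.237  0.106] tool F [  0.136 -11.066 -13.576] M [-1.294  0.05  -0.027] lean [-17.188   0.299  -0.102] 21.736451491219693 11.9667
tcp-pivot [-0.004  0.01   0.04 ] radius 0.041308103644609934 ang -13.869903292536984 j [-0.13   0.717  0.485  1.871 -0.042  0.536  1.84 ]
```

Request:
servo_tool(plan=[[1,0,0.1,0.2,-1,0,0],[1,0,0.1,0.1,0,0,0],[1,0,0,0,0,0,0],[1,0,0,0,0,0,0]])

```text
time_s: 12.3
tcp_pos: [0.5539, -0.2374, 0.1058]
tool_rot: [0.002, 0.99, -0.141, 0.004]
wrist_force: [-6.2, 0.3, 38.8]
grip_width: 0.23
grasp_force: 30.0
```

```bash
python3 r.py
```

```text
[ 0.554 -0.237  0.106] tool F [  5.888 -10.559 -37.336] M [-2.111  1.332 -0.372] lean [-16.218   0.426  -0.206] 21.615227855439926 12.3
tcp-pivot [-0.004  0.01   0.04 ] radius 0.04093188353859402 ang -13.603025461125196 j [-0.107  0.712  0.467  1.867 -0.05   0.541  1.855]
```

Request:
servo_tool(plan=[[1,0,-0.1,-0.3,0,0,0],[1,0,-0.2,-0.1,-1.5,0,0],[1,0,-0.22,0,-3,0,0],[1,0,-0.22,0,-3,0,0],[1,0,-0.22,0,-3,0,0],[1,0,-0.22,0,-3,0,0],[1,0,0,0,0,0,0],[1,0,0,0,0,0,0]])

```text
time_s: 12.97
tcp_pos: [0.5533, -0.2467, 0.1077]
tool_rot: [0.002, 1.0, -0.023, 0.003]
wrist_force: [0.1, -6.2, 10.4]
grip_width: 0.23
grasp_force: 30.0
```

```bash
python3 r.py
```

```text
[ 0.553 -0.247  0.108] tool F [ -0.17   -6.645 -10.085] M [-1.476 -0.131 -0.061] lean [-2.6    0.309 -0.207] 21.578677728892664 12.9667
tcp-pivot [-0.005  0.     0.042] radius 0.04168980625573995 ang -0.38487528604353 j [ 0.197  0.686  0.241  1.767 -0.177  0.689  2.087]
```

Request:
servo_tool(plan=[[1,0,-0.2,0,-1.4,0,0],[1,0,-0.15,0,-1,0,0],[1,0,0,-0.1,0,0,0],[1,0,0,0,0,0,0]])

```text
time_s: 13.3
tcp_pos: [0.5533, -0.2485, 0.1078]
tool_rot: [0.001, 1.0, -0.002, 0.002]
wrist_force: [1.9, -5.7, 5.3]
grip_width: 0.23
grasp_force: 30.0
```

```bash
python3 r.py
```

```text
[ 0.553 -0.248  0.108] tool F [-1.926 -5.729 -5.313] M [-1.306 -0.572 -0.116] lean [-0.188  0.233 -0.067] 21.629424240400205 13.3
tcp-pivot [-0.005 -0.001  0.042] radius 0.041802179379295985 ang 2.0553421606005786 j [ 0.245  0.691  0.209  1.745 -0.2    0.721  2.127]
```

Request:
servo_tool(plan=[[1,0,-0.15,0,0,0,0],[1,0,0,0,0,0,0],[1,0,0,0,0,0,0]])

```text
time_s: 13.55
tcp_pos: [0.5533, -0.2486, 0.1078]
tool_rot: [-0.0, 1.0, -0.001, 0.002]
wrist_force: [2.2, -3.6, 6.1]
grip_width: 0.229
grasp_force: 30.0
```

```bash
python3 r.py
```

```text
[ 0.553 -0.249  0.108] tool F [-2.197 -3.579 -6.122] M [-0.797 -0.516 -0.012] lean [-0.123  0.197  0.007] 21.481274863824115 13.55
tcp-pivot [-0.005 -0.002  0.042] radius 0.041820418102819 ang 2.192939923493184 j [ 0.246  0.692  0.209  1.743 -0.2    0.723  2.129]
```

Request:
servo_tool(plan=[[1,-0.1,-0.15,0,0,0,0],[1,0,0,0,0,0,0],[2.8,0,0,0,0,0,0],[4,0,0,0,0,0,0],[5,0,0,0,0,0,0],[5,0,0,0,0,0,0],[5,0,0,0,0,0,0],[5,0,0,0,0,0,0]])

```text
time_s: 14.22
tcp_pos: [0.5522, -0.2493, 0.1063]
tool_rot: [0.0, 1.0, 0.0, -0.0]
wrist_force: [0.3, -0.5, -0.6]
grip_width: 0.531
grasp_force: 0.0
```

```bash
python3 r.py
```

```text
[ 0.552 -0.249  0.106] tool F [-0.28  -0.531  0.644] M [ 0.022 -0.004  0.027] lean [ 0.03  -0.053 -0.011] 49.9308652797332 14.2167
tcp-pivot [-0.006 -0.002  0.04 ] radius 0.04037370038750924 ang 3.283211706419713 j [ 0.249  0.695  0.208  1.741 -0.2    0.727  2.131]
```

Request:
servo_tool(plan=[[5,0,0,-1,0,0,0],[5,0,0,-2,0,0,0],[5,0,0,-2,0,0,0],[5,0,0,-2.5,0,0,0],[5,0,0,-2.5,0,0,0],[5,0,0,-2.5,0,0,0],[5,0,0,-1.5,0,0,0],[5,0,0,0,0,0,0]])

```text
time_s: 14.88
tcp_pos: [0.5545, -0.251, 0.2512]
tool_rot: [0.0, 1.0, -0.001, 0.003]
wrist_force: [0.7, -0.7, 0.3]
grip_width: 0.531
grasp_force: 0.0
```

Request:
servo_tool(plan=[[5,3,0,0,0,0,0],[5,3,0,0,0,0,0],[5,2.5,0,0,0,0,0],[5,1.5,0,0,0,0,0],[5,0,0,0,0,0,0],[5,0,0,0,0,0,0]])

```text
time_s: 15.38
tcp_pos: [0.4522, -0.2496, 0.2467]
tool_rot: [0.001, 1.0, 0.0, 0.0]
wrist_force: [0.4, -0.5, -0.1]
grip_width: 0.532
grasp_force: 0.0
```

```bash
python3 - <<'E'
from h import *
T=tool()[0];print(T[:3,3]);im=bot.grab_frame("wrist");cv2.imwrite("pics/e1.png",im);K,W=cam("wrist",T)
c=proj(K,W,(.558,-.248,.11)).astype(int);x,y=max(c[0]-70,0),max(min(c[1]-65,270),0)
a=cv2.resize(im[y:y+130,x:x+140],(420,390),interpolation=cv2.INTER_CUBIC)
for z,r,col in ((.146+.003,.011,(255,255,0)),(.104,.028,(0,255,0)),(.088,.0255,(0,0,255))):
    P=np.array([proj(K,W,(.558+r*np.cos(t),-.2483+r*np.sin(t),z)) for t in np.linspace(0,6.283,60)])
    cv2.polylines(a,[np.round((P-[x,y]+.5)*3-.5).astype(np.int32)],True,col,1)
t=bot.grab_frame("top");b=cv2.resize(t[165:260,240:335],(390,390),interpolation=cv2.INTER_CUBIC)[:, :370]
cv2.imwrite("pics/t1.png",t);cv2.imwrite("pics/ec.png",np.hstack([a,b]))
E
```

```text
[ 0.45217264 -0.24959682  0.24665859]
```

View pics/ec.png

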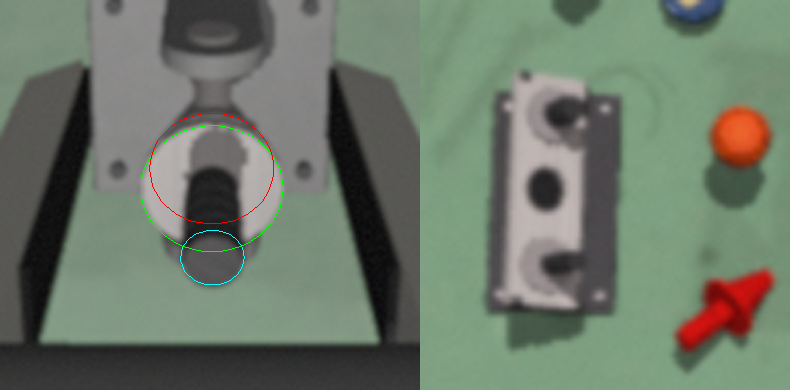

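```bash
python3 -c "
from rig import bot;print(bot.hand_in())"
```

```text
the job is handed in; nothing more can be done
None
```

The wide-collar taper plug was seated in the leaning cup, rocked to the back stop, brought back upright and released. The final camera check shows it fully home, the other two plugs still in the rack, and the job is handed in at about 15.5 s; no verdict was returned.

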